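# Put the bench dust extractor back into service

### The job

The filter of the bench dust extractor has just been changed: shut its blue lid, push the black wing stud in and turn it a quarter turn clockwise until it clicks up and stays locked. Put the damper back to its running setting: hold down the red release paddle on the damper lever, swing the lever open until it meets the yellow memory stop, and ease the paddle right up, without letting it snap, so that the pawl drops into the deep notch there. Leave the two bottles and the wooden block where they stand.

Things in the scene. Friction and masses are not known exactly. Their poses are not given: they have to be found in the camera images.
- extractor: Bench dust extractor, fixed: grey filter housing 260 x 270 x 165 mm with a blue lid; a 100 mm steel duct leaves its -y side for a hood. Origin on the bench: housing centre 165 mm along +y, duct axis along y at x = +30 mm, 90 mm up. x points away from the robot (front faces -x), z up. Nothing on it stands higher than its lid, stud and lever.
- lid (a joint): Hinge of the filter lid, rad: 0 shut, grows as its front edge (towards -x of the extractor) lifts; starts open 0.12 to 0.45. Hinge along y at the housing's back top edge (extractor x +130, z +166 mm). It stays where it is left; about 2 to 6 N down on the front edge shuts it.
- lid_edge_left (a point): Point on the lid's top face, a clear spot to push on: 23 mm behind the front edge, 95 mm to the +y side of the stud, 245 mm from the hinge. Lid 8 mm thick, 268 mm deep; its top is 174 mm above the bench when shut. z normal to the lid, x as the extractor's when shut.
- lid_edge_right (a point): The same on the -y side of the stud.
- wing (a point): Centre of the stud's black wing grip, 70 long (along its x) x 13 thick (y) x 24 mm high (z), on a 24 mm round hub. It stands on the lid's centre line, 53 mm from the front edge; wing underside 20 mm above the lid when out, 10 mm when pushed fully in. z points out of the lid.
- stud_push (a joint): How far the stud is pushed in, m: 0 out (start), 0.010 fully in; a spring pushes it out with 3 N at first, 10 N fully in. Its cross-pin sits in a slot of the housing once the lid is shut. Locked, it springs back to about 0.006 and stays there when let go; not locked it returns to 0 or hangs near 0.009.
- stud_turn (a joint): Turn of the stud, rad, clockwise seen from above: 0 unlocked (wing along the lid's x, at the red marks; start), stop at 1.60. It turns only while pushed fully in with the lid shut. At about 1.5 to 1.6 (wing along y, at the green marks) the pin clicks up into its groove and is locked.
- lever (a joint): Swing of the damper lever, rad, about the upright spindle: 0 points to -x of the extractor (damper shut), grows towards -y (open), 1.57 along the duct. Starts in a notch at -0.02 to 0.48. Notches lie 15 degrees apart. The memory stop is clamped at a different place each time (lever at 0.60 to 1.38, not measured): see it, or feel the lever stop dead. Otherwise it turns easily (0.05 N m).
- paddle (a joint): Press of the red release paddle, rad: 0.36 fully down, level, pawl clear (above about 0.30 the lever swings); about 0.08 up in a common, shallow notch (lever locked); 0 right up, only in the deep running notch, 1 degree short of the memory stop. Let go between notches, the pawl slips into the nearest one. Spring at paddle_top: 4 N free, 10 N fully down.
- paddle_top (a point): Middle of the paddle's top face, 78 x 30 mm (x along the lever), 160 mm from the spindle axis when up, 165 mm when down; right up it slopes up outward by 0.36 rad. z normal to the face. 204 mm above the bench right up, 184 mm fully down. Paddle pivot 105 mm from the spindle, 180 mm up. Below it the 29 mm wide lever reaches 220 mm out, its top at 174 mm.
- spindle (a point): On the upright axis of the damper lever, 156 mm above the bench, over the duct; axes as the extractor's.
- oil_bottle: Bystander: black bottle with green label, 42 mm across, 125 mm high, upright. Origin at the centre of its foot.
- threadlocker: Bystander: small red bottle with white cap, 36 mm across, 85 mm high, upright. Origin at the centre of its foot.
- bench_block: Bystander: dark wooden block 85 x 110 x 22 mm with a post and a screwdriver stuck in it, 120 mm high in all. Origin at the centre of its foot.

How it is judged:
By the outcome, as a careful person would: the job done as asked, in the order asked, and still so for the second after the job is handed in, with the robot touching nothing.
It also fails if it takes over 64 s, if anything falls off the work surface, if the arm or the gripper's body presses on something with over 40 N, if the wrist force passes 120 N, or if a joint passes its speed limit or range.

### The arm

A 6-joint arm with a two-finger parallel gripper is mounted at the origin on the work surface. World frame = base frame: x ahead of the robot, y to its left, z up, the work surface at z = 0. Lengths are in mm, angles in rad, forces in N, time in s.
With the tool pointing down it reaches from about 350 to 775 mm from the base axis. Payload 7.3 kg.
Tool frame: the origin (TCP) lies midway between the tips of the shut fingers; the grasp point (between the pads) lies 19 mm behind it; z points along the fingers, y is the line along which they close (so a half turn about z gives the same grasp; the last joint's range is limited). The gripper opens to 92 mm and grips with 3 to 60 N. Pads are 19 mm wide; open, the fingers measure 130 mm over their backs; the gripper's body (75 mm by 190 mm) begins 47 mm behind the grasp point.
Start: joints at [1.128, 0.342, 1.524, -0, 1.275, -0.146], TCP at [153.529, 502.073, 195.941] pointing down, gripper open.
Joint ranges: [-2.53, 2.53], [-0.77, 2.02], [0.04, 2.7], [-1, 4.14], [0.28, 2.66], [-3.11, 3.11]. Speed limits (rad/s): [2.57, 2.57, 3.14, 3.14, 3.14, 3.14].

### API

Orientations are given as [roll, pitch, yaw] about the fixed x, y, z axes, in that order (R = Rz(yaw) Ry(pitch) Rx(roll)).
In Python, from plant import bot gives the robot as it stands.
- The arm moves only by the tool jog_arm, never from a script. Its arguments are lists of equal length, an entry for each row: "dp": the shift along the tool's x, y, z in m, a list of three; "twist": the turn about the tool's z in degrees. A call has 1 to 10 rows; each row shifts and turns the commanded pose from where the row before left it, along the tool's axes as they then stand; what a row does not reach is not made up. A row lasts 1/8 s, in which the tool goes at most 62.5 mm and 10.7 degrees, less where a joint would pass 70% of its speed; a pose out of reach is approached as far as the arm can. A call is refused whole if a number of a shift passes 0.0625 or a number of a turn 10.7, either way. A call with a gripper value outside its range is refused whole. "jaw" is the finger opening in m, from 0 to 0.0918, set as the call begins (left out, the last holds). The fingers move at their own pace and stop on an object; the grip force is fixed at half the most. Time passes only in rows, so rows that do not move let the fingers close. It gives the time, the measured TCP pose, the force, the opening and the grip force at its end, in the units of the state.
- bot.get_obs(): the state, without advancing time (a new reading comes with each control period).
- bot.capture(name): name is "scene" or "top" or "wrist"; returns the picture (420x560x3 uint8, blue, green, red); there is no depth.
- bot.camera_params(name): a dict with "fx", "fy", "cx", "cy" (pixels), "R" (3x3) and "t" (3): a world point X has camera coordinates R X + t. Camera axes: x right, y down, z forward; pixel columns grow to the right and rows downward; lengths in mm; the calibration is good to about 2 mm. The wrist camera is an equidistant fisheye: a pixel r from the principal point sees the ray r / f radians off the axis. A picture is of the moment at which its call begins: read the wrist's pose just before it. camera_params takes no time and is no camera call; for the wrist camera it gives the pose at the moment of the call.
- bot.close_job(): hands the job in; it is judged then, once.
Trained networks look in the newest picture that a camera, given by its name, has taken for a name from the list of things; names that differ only in an ending like _2 or _b are one class to them, and where a whole thing is asked for, a point or a joint stands for the part that bears it (a point fixed in the world has none). Each returns a list of dicts, best first, with "confidence" (0 to 1); they miss things now and then, are a little off and sometimes report something else, mostly with a low value. They report only what shows in the picture. A call takes as long as a camera call.
- bot.find_in(camera, label): "bbox" ([centre column, centre row, width, height] in pixels, round what is visible of it).
- bot.masks_of(camera, label): "pixels" (420x560 bool, what is visible of it) and "bbox" ([centre column, centre row, width, height] in pixels, round what is visible of it).
The state is a dict: "time": time; "joint_positions": joint angles; "dq": joint speeds; "tau": joint torques, N m; "tool_pos": TCP position; "tcp_rot": TCP orientation; "contact_force": force on the tool from outside, world axes, zero at the start; "moment": the same for the moment, N m; "grip_width": finger opening in mm; "finger_force": force on a finger pad.
Only numpy, scipy, OpenCV 4.12 (cv2) and the standard library are available. Lean on these libraries where they do the work, as an engineer would, in place of code of your own. Each camera call takes 0.05 s, during which the arm holds its last target. There are 200 camera calls.

## Working session

There is one attempt and no reset: what is moved stays moved. The work goes in short steps, Python scripts to look and compute and a tool call to move; the robot and the scene stay as the last step left them, time stands still between calls to the robot, and variables do not carry over. Pictures are saved under pics/ and viewed, at most 10 in all, crops included, and the job is handed in when it is done.

Besides the shell and the picture viewer there is one more tool, called after "Emit:" as name(argument=value, ...), one argument or row to a line, values as JSON. jog_arm: Moves the arm, as the interface text tells. Its arguments: {"type":"object","properties":{"dp":{"type":"array"},"twist":{"type":"array"},"jaw":{"type":"number"}},"required":["dp","twist"]}

```bash
mkdir -p pics; ls; cat > h.py <<'E'
import numpy as np, cv2
from plant import bot
E
python3 - <<'E'
from h import *
o=bot.get_obs();print(o)
ims=[]
for c in ("scene","top"):
    p=bot.camera_params(c);print(c,p)
    im=bot.capture(c);cv2.imwrite(f"pics/{c}0.png",im)
    for l in ("extractor","wing","paddle_top","lid","lever","spindle","lid_edge_left","lid_edge_right","oil_bottle","threadlocker","bench_block"):
        try:
            r=bot.find_in(c,l);print(l,[(np.round(d['bbox']).tolist(),round(d['confidence'],2)) for d in r[:2]])
        except Exception as e: print(l,e)
E
```

```text
pics
{'time': 0.0, 'joint_positions': array([ 1.12799652e+00,  3.42703885e-01,  1.52501100e+00, -5.12818139e-06,
        1.27541212e+00, -1.45994366e-01]), 'dq': array([ 8.42686698e-04, -4.85687210e-04,  1.40202189e-03, -7.50914329e-05,
        4.18783760e-04,  1.60928719e-04]), 'tau': array([-1.63308538e-03, -4.31245422e+01, -2.44217527e+01,  7.16282590e-02,
        5.59974031e-02, -1.33285494e-04]), 'tool_pos': array([153.32511478, 501.63509661, 195.25688351]), 'tcp_rot': array([-3.14007390e+00, -2.18361085e-04,  2.84478855e+00]), 'contact_force': array([0.43231298, 0.46584173, 0.7169164 ]), 'moment': array([-0.05254517, -0.03014731,  0.04839319]), 'finger_force': 0.0, 'grip_width': 91.85922971242545}
scene {'fx': 392.7111678781795, 'fy': 392.7111678781795, 'cx': 280.9887761513245, 'cy': 207.91146976351013, 'R': array([[ 0.86377856,  0.50372392,  0.01219888],
       [ 0.31506021, -0.52105031, -0.79324879],
       [-0.39322216,  0.68903468, -0.60877545]]), 't': array([-505.39389346,  -35.82056174, 1035.33190038])}
extractor [([234.0, 258.0, 354.0, 323.0], 0.76)]
wing [([295.0, 113.0
[... 708 characters left out ...]
428366]]), 't': array([ 64.55363209, 596.30285356, 879.86860142])}
extractor [([303.0, 229.0, 436.0, 193.0], 0.75)]
wing [([160.0, 276.0, 16.0, 47.0], 0.68), ([359.0, 265.0, 59.0, 48.0], 0.19)]
paddle_top [([327.0, 264.0, 33.0, 84.0], 0.74)]
lid [([165.0, 242.0, 164.0, 167.0], 0.71)]
lever [([316.0, 248.0, 45.0, 122.0], 0.83)]
spindle [([303.0, 230.0, 440.0, 185.0], 0.92)]
lid_edge_left [([167.0, 242.0, 164.0, 166.0], 0.61)]
lid_edge_right [([166.0, 243.0, 165.0, 168.0], 0.67), ([162.0, 277.0, 16.0, 49.0], 0.21)]
oil_bottle [([178.0, 322.0, 30.0, 25.0], 0.67)]
threadlocker [([282.0, 266.0, 15.0, 17.0], 0.59)]
bench_block [([357.0, 264.0, 58.0, 46.0], 0.6), ([162.0, 280.0, 16.0, 44.0], 0.43)]
```

View pics/top0.png

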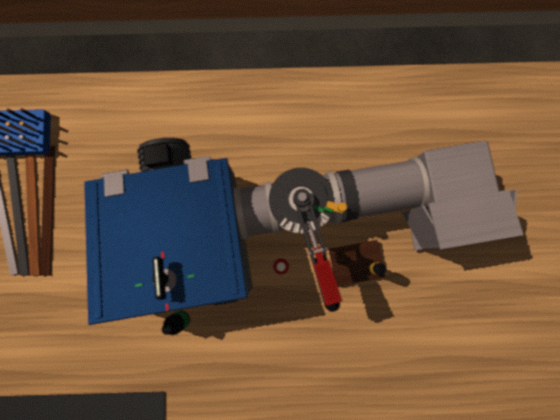

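View pics/scene0.png

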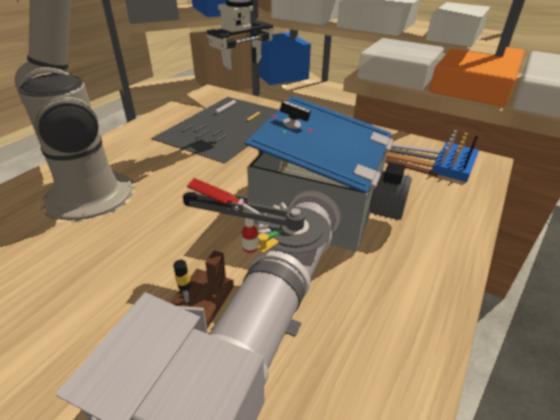

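The pictures show the blue lid open, with the wing at about (160,278) top. The spindle is at (303,198), the red paddle at (327,280) and the yellow stop at (335,207). I'll zoom in for precise points.

```bash
python3 - <<'E'
from h import *
a=cv2.imread("pics/top0.png")[135:345,75:375]
cv2.imwrite("pics/t1.png",cv2.resize(a,None,fx=2.6,fy=2.6,interpolation=cv2.INTER_CUBIC))
b=cv2.imread("pics/scene0.png")[90:290,170:430]
cv2.imwrite("pics/s1.png",cv2.resize(b,None,fx=3,fy=3,interpolation=cv2.INTER_CUBIC))
E
```

```text
(no output)
```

View pics/t1.png

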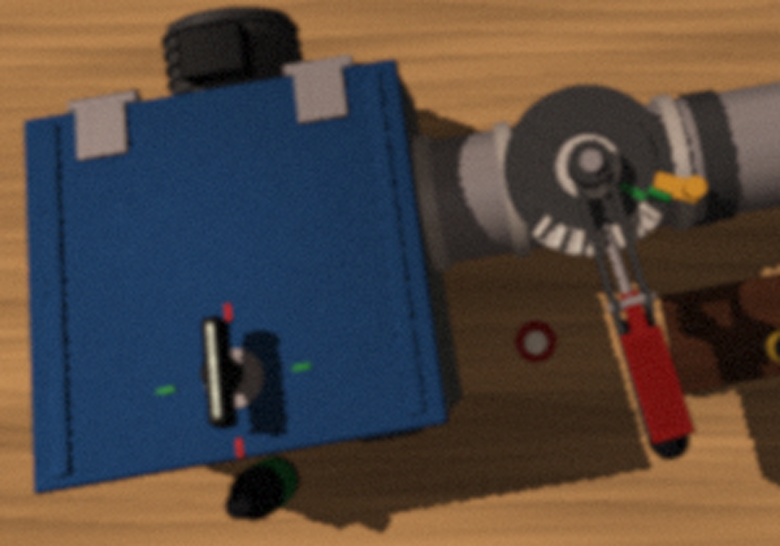

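View pics/s1.png

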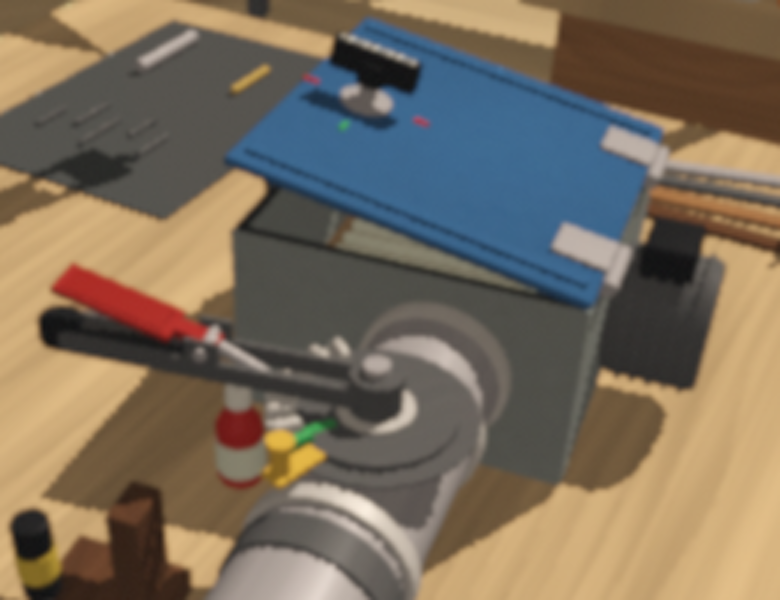

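```bash
cat >> h.py <<'E'
from scipy.optimize import least_squares
def proj(c,X):
    p=bot.camera_params(c) if isinstance(c,str) else c
    q=p['R']@np.asarray(X,float)+p['t']
    return np.array([p['fx']*q[0]/q[2]+p['cx'],p['fy']*q[1]/q[2]+p['cy']])
def E2W(P,X):
    c,s=np.cos(P[2]),np.sin(P[2]);return np.array([P[0]+c*X[0]-s*X[1],P[1]+s*X[0]+c*X[1],X[2]])
def lid(P,th,d,y,h):  # d from hinge, h above lid underside
    return E2W(P,[130-d*np.cos(th)+h*np.sin(th),y,166+d*np.sin(th)+h*np.cos(th)])
E
python3 - <<'E'
from h import *
C={c:bot.camera_params(c) for c in("scene","top")}
T=lambda a,b:("top",np.array([75+a/2.6,135+b/2.6])); S=lambda a,b:("scene",np.array([170+a/3,90+b/3]))
def model(v):
    P=v[:3];th,w,hs,lv=v[3:7]
    L=lambda d,s,h=8:lid(P,th,d,165+s*w,h)
    sp=E2W(P,[30,0,hs]); tip=E2W(P,[30-215*np.cos(lv),-215*np.sin(lv),168])
    stud=lid(P,th,215,165,8); top=lid(P,th,215,165,52)
    st=v[7:10]
    return [(T(25,122),L(0,1)),(T(397,62),L(0,-1)),(T(446,422),L(268,-1)),(T(37,492),L(268,1)),
     (S(228,158),L(268,-1)),(S(595,297),L(0,-1)),(S(663,130),L(0,1)),(S(370,18),L(268,1)),
     (T(232,378),stud),(T(212,371),top),(S(378,58),top),
     (T(592,160),sp),(S(377,365),sp),(T(670,447),tip),(S(55,325),tip),(T(686,187),st),(S(280,438),st)]
f=lambda v:np.concatenate([(proj(C[c],X)-uv) for (c,uv),X in model(v)])
r=least_squares(f,[500,0,0.15,.25,137,185,.2,500,-50,160],loss='soft_l1')
print(np.round(r.x,3));print(np.round(f(r.x).reshape(-1,2),1))
P=r.x[:3];v=r.x
st=v[7:10]-E2W(P,[30,0,0]);c,s=np.cos(P[2]),np.sin(P[2])
e=[c*st[0]+s*st[1],-s*st[0]+c*st[1]];print("stop ang",np.arctan2(-e[1],-e[0]),np.hypot(*e),v[9])
np.save("fit.npy",v)
print("spindle",E2W(P,[30,0,156]),"wing",lid(P,v[3],215,165,40),"shut",lid(P,0,215,165,40),"edgeR",lid(P,v[3],245,70,8),lid(P,0,245,70,8),"edgeL",lid(P,v[3],245,260,8))
E
```

```text
[ 5.60570e+02  9.76530e+01  1.29000e-01  1.82000e-01  1.36001e+02
  1.12915e+02  5.55000e-01  5.86631e+02 -6.52590e+01  1.71628e+02]
[[  1.   -2.9]
 [  0.   -1.5]
 [ -0.5   1.5]
 [ -0.5  -0.3]
 [ -3.8  -0.4]
 [ -3.2   2.4]
 [  0.   -0.6]
 [ -2.2   0.2]
 [  1.2   0.2]
 [  1.1  -0.2]
 [ -1.9  -2.1]
 [-50.2  14.1]
 [ 13.2   0. ]
 [ -7.1 -12.2]
 [ 10.9   0.2]
 [  0.    0. ]
 [  0.   -0. ]]
stop ang 1.4201440839599755 166.79725978556533 171.6276630617779
spindle [590.32242008 101.49756344 156.        ] wing [465.81307239 251.77889408 244.22216072] shut [455.12315889 250.39739478 206.        ] edgeR [442.98772106 153.03905308 218.1751429 ] [437.54654938 152.3358692  174.        ] edgeL [418.63579217 341.47202143 218.1751429 ]
```

```bash
cat > fit.py <<'E'
from h import *
C={c:bot.camera_params(c) for c in("scene","top")}
T=lambda a,b:("top",np.array([75+a/2.6,135+b/2.6])); S=lambda a,b:("scene",np.array([170+a/3,90+b/3]))
def model(v):
    P=v[:3];th,w,hs,lv=v[3:7];ys=v[10]
    L=lambda d,s,h=8:lid(P,th,d,165+s*w,h)
    sp=E2W(P,[30,ys,hs]); tip=E2W(P,[30-213*np.cos(lv),ys-213*np.sin(lv),170])
    stud=lid(P,th,215,165,8); top=lid(P,th,215,165,52)
    st=v[7:10]
    return [(T(25,122),L(0,1)),(T(397,62),L(0,-1)),(T(446,422),L(268,-1)),(T(37,492),L(268,1)),
     (S(228,158),L(268,-1)),(S(595,297),L(0,-1)),(S(663,130),L(0,1)),(S(370,18),L(268,1)),
     (T(232,378),stud),(T(212,371),top),(S(378,58),top),
     (T(592,160),sp),(S(377,365),sp),(T(670,447),tip),(S(55,325),tip),(T(686,187),st),(S(280,438),st)]
f=lambda v:np.concatenate([(proj(C[c],X)-uv) for (c,uv),X in model(v)])
r=least_squares(f,[500,0,0.15,.25,137,185,.2,500,-50,160,0],loss='soft_l1')
print(np.round(r.x,3));print(np.round(f(r.x).reshape(-1,2),1).tolist())
P=r.x[:3];v=r.x;sp=E2W(P,[30,v[10],156])
st=v[7:10]-sp;c,s=np.cos(P[2]),np.sin(P[2])
e=[c*st[0]+s*st[1],-s*st[0]+c*st[1]];print("stop ang",np.arctan2(-e[1],-e[0]),np.hypot(*e),v[9])
np.save("fit.npy",v)
print("spindle",sp,"wing",lid(P,v[3],215,165,40),"shut",lid(P,0,215,165,40),"edgeR",lid(P,v[3],245,70,8),lid(P,0,245,70,8),"edgeL",lid(P,v[3],245,260,8))
E
python3 fit.py
```

```text
[ 5.64069e+02  1.00317e+02  1.43000e-01  1.80000e-01  1.35484e+02
  1.85170e+02  9.60000e-02  5.86631e+02 -6.52590e+01  1.71628e+02
 -1.01314e+02]
[[-0.8, -2.3], [-2.6, -2.8], [-1.2, -0.3], [-0.2, 0.1], [-2.2, -0.0], [-0.9, 1.5], [0.0, -1.3], [-2.5, 0.4], [0.6, -0.4], [0.5, -0.8], [-1.3, -2.0], [-0.5, -1.0], [-0.7, 0.1], [-0.0, -0.0], [-2.5, -1.1], [0.0, 0.0], [0.0, -0.0]]
stop ang 1.126441974979963 72.86231918652352 171.62766306237558
spindle [608.23428462   4.32729822 156.        ] wing [466.86661472 252.99704783 243.7654616 ] shut [456.37090032 251.48220539 206.        ] edgeR [445.56457769 153.93815861 217.63961838] [440.24926373 153.17100138 174.        ] edgeL [418.423185   341.98960051 217.63961838]
```

```bash
cat >> h.py <<'E'
def to(X,yaw=None):
    o=bot.get_obs();a=o['tcp_rot'][2];d=np.asarray(X)-o['tool_pos']
    x=np.array([np.cos(a),np.sin(a),0]);y=np.array([np.sin(a),-np.cos(a),0])
    print("t",round(o['time'],2),"tool d mm",np.round([d@x,d@y,-d[2]],1), "twist",None if yaw is None else round(np.degrees((a-yaw+np.pi)%(2*np.pi)-np.pi),1),"F",np.round(o['contact_force'],1),"q6",round(o['joint_positions'][5],2))
E
python3 -c "
from h import *
to([418,342,285],3.285)"
```

```text
t 1.2 tool d mm [-299.7  -75.7  -89. ] twist -25.2 F [ 0.4 -0.5 -0.4] q6 -0.15
```

Emit:
jog_arm(
  dp=[
    [0,0,-0.045],
    [0,0,-0.045],
    [-0.05,-0.0126,0],
    [-0.05,-0.0126,0],
    [-0.05,-0.0126,0],
    [-0.05,-0.0126,0],
    [-0.05,-0.0126,0],
    [-0.05,-0.0126,0],
    [0,0,0],
    [0,0,0],
  ],
  twist=[0,0,0,0,0,0,0,0,-10,-10],
  jaw=0,
)

```text
time: 2.45
tool_pos: [419.0, 341.4, 285.7]
tcp_rot: [-3.141, -0.0, -3.085]
contact_force: [0.5, 0.5, 0.0]
grip_width: 1.2
finger_force: 0.0
```

Emit:
jog_arm(
  dp=[
    [0,0,0.03],
    [0,0,0.02],
    [0,0,0.01],
    [0,0,0.01],
    [0,0,0.01],
    [0,0,0.01],
    [0,0,0.01],
    [0,0,0.006],
    [0,0,0.003],
    [0,0,0],
  ],
  twist=[-5,0,0,0,0,0,0,0,0,0],
)

```text
time: 3.7
tool_pos: [418.4, 342.1, 176.8]
tcp_rot: [3.142, 0.0, -3.002]
contact_force: [0.1, -0.1, 0.8]
grip_width: 0.7
finger_force: 0.0
```

Emit:
jog_arm(
  dp=[
    [0,0,0.001],
    [0,0,0.001],
    [0,0,0.001],
    [0,0,0.001],
    [0,0,0],
  ],
  twist=[0,0,0,0,0],
)

```text
time: 4.32
tool_pos: [418.3, 342.0, 172.9]
tcp_rot: [3.142, -0.0, -3.002]
contact_force: [-0.0, -0.5, -0.4]
grip_width: 0.4
finger_force: 0.3
```

```bash
python3 - <<'E'
from h import *
a=bot.capture("top");b=bot.capture("scene")
cv2.imwrite("pics/m2.png",np.hstack([cv2.resize(a[135:345,60:270],(400,400)),cv2.resize(b[40:260,180:400],(400,400))]))
E
```

```text
(no output)
```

View pics/m2.png

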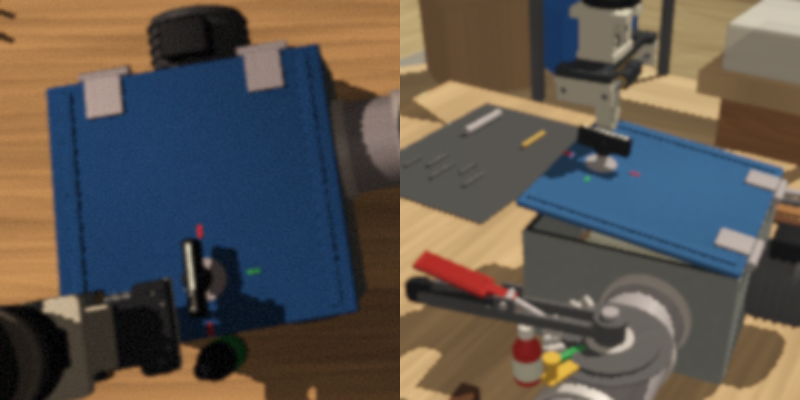

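The lid has come down partway: its front-right corner moved from row 143 to row 152 in the scene view, but it is still open. The finger may have passed its edge, so I'll check the projection.

```bash
python3 - <<'E'
from h import *
v=np.load("fit.npy");P=v[:3];o=bot.get_obs();print(o['tool_pos'],o['contact_force'])
t=o['tool_pos'];print("tcp top",proj("top",t),"m2",(proj("top",t)-[60,135])*400/210,"scene m2",(proj("scene",t)-[180,40])*400/220+[400,0])
for th in(0,.05,.1,.14,.18):
  print(th,[((proj("top",lid(P,th,268,165+s*135.5,8))-[60,135])*400/210).round() for s in(1,-1)],[((proj("scene",lid(P,th,268,165+s*135.5,8))-[180,40])*400/220+[400,0]).round() for s in(1,-1)],((proj("top",lid(P,th,0,29.5,8))-[60,135])*400/210).round())
E
```

```text
[418.32830804 342.03734059 172.87608669] [-0.97725515  0.17715791 -0.26960062]
tcp top [121.63805746 303.58038674] m2 [117.40582374 321.10549855] scene m2 [605.25930726 148.85431997]
0 [array([ 79., 358.]), array([358., 309.])] [array([597., 134.]), array([514., 222.])] [315.  41.]
0.05 [array([ 73., 360.]), array([357., 310.])] [array([598., 125.]), array([514., 212.])] [315.  41.]
0.1 [array([ 66., 361.]), array([355., 310.])] [array([599., 116.]), array([514., 202.])] [315.  41.]
0.14 [array([ 61., 361.]), array([354., 310.])] [array([600., 109.]), array([515., 195.])] [314.  40.]
0.18 [array([ 55., 361.]), array([353., 308.])] [array([602., 103.]), array([516., 187.])] [314.  40.]
```

```bash
cat > th.py <<'E'
from h import *
v=np.load("fit.npy");P=v[:3]
def blue(im,c):
    h=cv2.cvtColor(im,cv2.COLOR_BGR2HSV);m=cv2.inRange(h,(100,120,50),(125,255,255))
    n,l,s,_=cv2.connectedComponentsWithStats(m);X=lid(P,.1,130,120,8);u=proj(c,X).astype(int)
    return (l==l[u[1],u[0]])
def cost(m,c,th,P=P):
    q=np.array([proj(c,lid(P,th,d,165+s*135.5,8)) for d,s in((0,1),(0,-1),(268,-1),(268,1))])
    z=np.zeros((420,560),np.uint8);cv2.fillConvexPoly(z,np.round(q*16).astype(np.int32),1,shift=4);z=z>0
    return (z&m).sum()/(z|m).sum()
if __name__=="__main__":
    ims={"0s":("scene",cv2.imread("pics/scene0.png")),"0t":("top",cv2.imread("pics/top0.png")),"1s":("scene",bot.capture("scene")),"1t":("top",bot.capture("top"))}
    for k,(c,im) in ims.items():
        m=blue(im,c);print(k,m.sum(),[(t,round(cost(m,c,t),3)) for t in np.arange(0,.3,.03).round(2)])
E
python3 th.py
```

```text
0s 6357 [(np.float64(0.0), np.float64(0.637)), (np.float64(0.03), np.float64(0.668)), (np.float64(0.06), np.float64(0.7)), (np.float64(0.09), np.float64(0.732)), (np.float64(0.12), np.float64(0.764)), (np.float64(0.15), np.float64(0.804)), (np.float64(0.18), np.float64(0.823)), (np.float64(0.21), np.float64(0.766)), (np.float64(0.24), np.float64(0.719)), (np.float64(0.27), np.float64(0.671))]
0t 19333 [(np.float64(0.0), np.float64(0.847)), (np.float64(0.03), np.float64(0.851)), (np.float64(0.06), np.float64(0.856)), (np.float64(0.09), np.float64(0.864)), (np.float64(0.12), np.float64(0.871)), (np.float64(0.15), np.float64(0.877)), (np.float64(0.18), np.float64(0.877)), (np.float64(0.21), np.float64(0.871)), (np.float64(0.24), np.float64(0.86)), (np.float64(0.27), np.float64(0.845))]
1s 6117 [(np.float64(0.0), np.float64(0.722)), (np.float64(0.03), np.float64(0.755)), (np.float64(0.06), np.float64(0.789)), (np.float64(0.09), np.float64(0.814)), (np.float64(0.12), np.float64(0.774)), (np.float64(0.15), np.float64(0.722)), (np.float64(0.18), np.float64(0.675)), (np.float64(0.21), np.float64(0.629)), (np.float64(0.24), np.float64(0.591)), (np.float64(0.27), np.float64(0.552))]
1t 16583 [(np.float64(0.0), np.float64(0.767)), (np.float64(0.03), np.float64(0.766)), (np.float64(0.06), np.float64(0.764)), (np.float64(0.09), np.float64(0.762)), (np.float64(0.12), np.float64(0.756)), (np.float64(0.15), np.float64(0.749)), (np.float64(0.18), np.float64(0.743)), (np.float64(0.21), np.float64(0.737)), (np.float64(0.24), np.float64(0.731)), (np.float64(0.27), np.float64(0.726))]
```

```bash
python3 - <<'E'
from h import *
a=bot.capture("wrist");b=bot.capture("scene")
cv2.imwrite("pics/m3.png",np.hstack([cv2.resize(a,(480,360)),np.vstack([cv2.resize(b[70:190,230:330],(300,360),interpolation=cv2.INTER_CUBIC)])]))
E
```

```text
(no output)
```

View pics/m3.png

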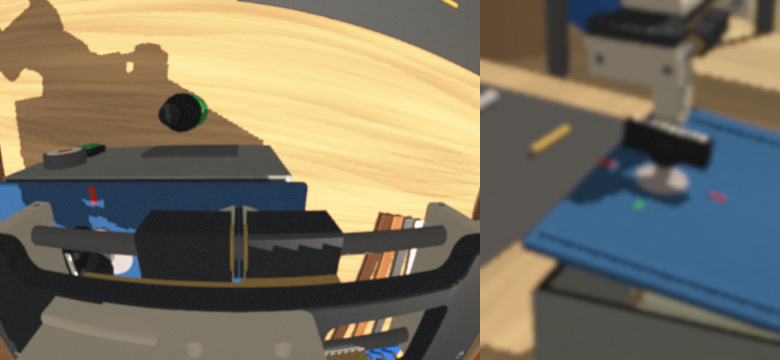

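Emit:
jog_arm(
  dp=[
    [0,0,0.002],
    [0,0,0.002],
    [0,0,0],
  ],
  twist=[0,0,0],
)

```text
time: 5.0
tool_pos: [418.2, 342.0, 168.7]
tcp_rot: [3.142, -0.0, -3.002]
contact_force: [-0.7, 1.1, 1.2]
grip_width: 0.7
finger_force: 0.0
```

```bash
python3 - <<'E'
from h import *
v=np.load("fit.npy");P=v[:3];p=bot.camera_params("wrist");o=bot.get_obs()
def pw(X):
    q=p['R']@np.asarray(X,float)+p['t'];r=np.hypot(q[0],q[1]);a=np.arctan2(r,q[2])
    return np.round((np.array([p['fx']*a*q[0]/r+p['cx'],p['fy']*a*q[1]/r+p['cy']])*480/560)).tolist()
print("cam",-p['R'].T@p['t'],"axis",p['R'][2],"tcp",pw(o['tool_pos']))
for th in(0,.05,.1):print(th,"fl",pw(lid(P,th,268,300.5,8)),"f stud",pw(lid(P,th,268,165,8)),"left mid",pw(lid(P,th,180,300.5,8)),"stud",pw(lid(P,th,215,165,8)),"redf",pw(lid(P,th,250,165,8)))
print("house fl top",pw(E2W(P,[-130,300,165])),"bot",pw(E2W(P,[-130,300,0])),"bot r",pw(E2W(P,[-130,165,0])))
E
```

```text
cam [346.5218825  331.99218905 358.24476524] axis [ 0.26240967  0.03634328 -0.96427192] tcp [239.0, 205.0]
0 fl [297.0, 169.0] f stud [109.0, 170.0] left mid [289.0, 276.0] stud [119.0, 236.0] redf [112.0, 194.0]
0.05 fl [301.0, 175.0] f stud [101.0, 176.0] left mid [291.0, 283.0] stud [113.0, 243.0] redf [105.0, 200.0]
0.1 fl [306.0, 183.0] f stud [92.0, 183.0] left mid [292.0, 291.0] stud [108.0, 251.0] redf [97.0, 208.0]
house fl top [293.0, 177.0] bot [269.0, 144.0] bot r [167.0, 145.0]
```

```bash
python3 - <<'E'
from th import *
for i in range(3):
    m=blue(bot.capture("scene"),"scene");c=[cost(m,"scene",t) for t in np.arange(0,.2,.01)]
    print(m.sum(),np.argmax(c)*.01,max(c)); o=bot.get_obs();print(o['time'],o['tool_pos'],o['contact_force'],o['tau'])
E
```

```text
6050 0.07 0.8131747984146508
5.05 [418.32181148 342.00957221 168.76395553] [0.63664139 0.03273219 0.2105355 ] [ 1.87020149e-02 -4.50757027e+01 -2.37551415e+01  9.51799680e-03
  8.69388808e-02  2.99984440e-04]
6050 0.07 0.8129270292429626
5.1 [418.34892977 341.98126324 168.79046402] [ 0.01587047  0.13970161 -0.55286737] [ 1.88299001e-02 -4.50990629e+01 -2.37799823e+01  4.75090594e-03
  9.03708930e-02  1.73994272e-04]
6049 0.07 0.8127903798852145
5.15 [418.36817208 342.00853598 168.84834246] [-0.13342618 -0.11459833  0.10086764] [ 1.24425249e-02 -4.50994349e+01 -2.37922150e+01  6.86273779e-05
  8.91420851e-02  6.95133986e-05]
```

Emit:
jog_arm(
  dp=[
    [0,0,-0.04],
    [0,0,-0.06],
    [0,0,-0.06],
    [0,0,0],
  ],
  twist=[0,0,0,0],
)

```text
time: 5.65
tool_pos: [419.9, 343.0, 334.1]
tcp_rot: [3.137, 0.01, -3.002]
contact_force: [0.7, -0.6, -1.2]
grip_width: 0.6
finger_force: 0.0
```

```bash
python3 - <<'E'
from h import *
p=bot.camera_params("wrist");o=bot.get_obs();print(o['tool_pos'])
a=bot.capture("wrist");b=bot.capture("scene");c=bot.capture("top")
for n,i in zip("wst",(a,b,c)):cv2.imwrite(f"pics/r_{n}.png",i)
np.savez("wc.npz",**p)
cv2.imwrite("pics/m4.png",np.vstack([np.hstack([cv2.resize(a,(480,360)),cv2.resize(b[70:190,230:330],(300,360),interpolation=cv2.INTER_CUBIC)]),np.hstack([cv2.resize(c[150:350,60:260],(230,230),interpolation=cv2.INTER_CUBIC),cv2.resize(b[50:250,180:460],(550,230))])[:,:780]]))
E
```

```text
[419.92768766 343.037011   334.14128796]
```

View pics/m4.png

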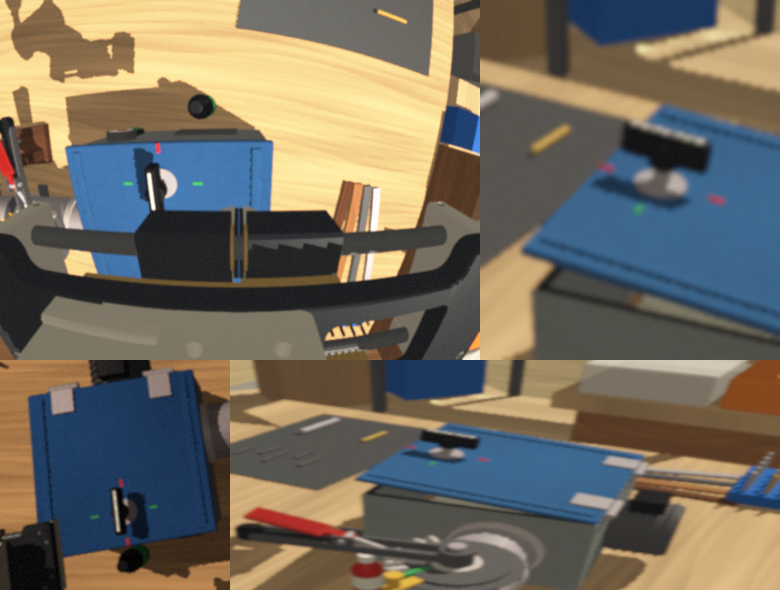

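```bash
python3 - <<'E'
from h import *
W=dict(np.load("wc.npz"));C={c:bot.camera_params(c) for c in("scene","top")}
def pw(X):
    p=W;q=p['R']@np.asarray(X,float)+p['t'];r=np.hypot(q[0],q[1]);a=np.arctan2(r,q[2])
    return np.array([p['fx']*a*q[0]/r+p['cx'],p['fy']*a*q[1]/r+p['cy']])
pj=lambda c,X:pw(X) if c=="wrist" else proj(C[c],X)
Wp=lambda a,b:("wrist",np.array([a,b])*560/480);T=lambda a,b:("top",np.array([60+a/1.15,150+b/1.15]));S=lambda a,b:("scene",np.array([230+(a-480)/3,70+b/3]))
def model(v):
    P=v[:3];th,w,r,rg,dz=v[3:]
    L=lambda d,y:lid(P,th,d,165+y,8)+[0,0,dz]
    fl,fr,bl,br=L(268,w),L(268,-w),L(0,w),L(0,-w);rf,rb,gl,gr=L(215+r,0),L(215-r,0),L(215,rg),L(215,-rg)
    return [(Wp(68,143),fr),(Wp(271,141),fl),(Wp(158,148),rf),(Wp(127,184),gr),(Wp(201,184),gl),
     (T(32,36),bl),(T(193,11),br),(T(214,170),fr),(T(63,195),fl),(T(95,156),gl),(T(153,146),gr),(T(121,123),rb),(T(128,181),rf),
     (S(527,252),fr),(S(639,208),gr),(S(717,199),rb),(S(607,168),rf),(S(662,106),fl)]
f=lambda v:np.concatenate([pj(c,X)-uv for (c,uv),X in model(v)])
for free in(0,1):
    g=lambda v:np.append(f(v),0 if free else v[7]*10)
    r=least_squares(g,[564,100,.143,.07,135,45,45,0],loss='soft_l1',x_scale=[100,100,.1,.1,10,10,10,10]);v=r.x
    print(np.round(v,3),r.cost,"\n",np.round(f(v).reshape(-1,2),1).tolist())
    print("stud",lid(v[:3],v[3],215,165,8),"edgeL",lid(v[:3],v[3],245,260,8))
E
```

```text
[ 5.61879e+02  9.82080e+01  1.26000e-01  9.20000e-02  1.33444e+02
  4.55350e+01  4.79930e+01 -2.00000e-03] 42.39494617939749 
 [[-0.7, 1.7], [-0.8, 1.8], [1.5, -0.1], [0.4, -2.1], [-1.9, -0.8], [-1.0, -3.2], [-1.5, -2.4], [-0.6, 1.3], [-18.8, 3.1], [-1.1, -0.6], [1.5, -0.2], [0.3, -1.1], [-0.7, -0.8], [-3.3, -2.5], [-1.7, 1.6], [-1.3, 1.0], [-0.8, 0.7], [-0.8, -0.2]]
stud [458.39367224 251.38829503 193.71344728] edgeL [416.78688326 341.86637362 196.46887929]
[ 5.62046e+02  9.90820e+01  1.33000e-01  1.22000e-01  1.33729e+02
  4.58000e+01  4.83480e+01 -7.66500e+00] 41.47267621439882 
 [[-1.0, 2.8], [-0.5, 1.2], [1.4, -0.1], [0.8, -2.1], [-1.2, -1.3], [-0.1, -1.5], [-1.8, -1.5], [-0.5, 0.6], [-19.0, 3.5], [-1.2, -0.5], [1.6, -0.5], [0.4, -1.2], [-0.7, -0.8], [-2.8, -2.5], [-1.5, 2.1], [-1.1, 2.0], [-0.8, 0.6], [-0.9, -0.4]]
stud [458.47999019 251.69596425 200.19686711] edgeL [416.3700545  341.90865948 203.86059949]
```

Emit:
jog_arm(
  dp=[
    [0,0,0.012],
    [0,0,0.012],
    [0,0,0.012],
    [0,0,0.012],
    [0,0,0.012],
    [0,0,0.012],
    [0,0,0.012],
    [0,0,0.012],
    [0,0,0.012],
    [0,0,0],
  ],
  twist=[10,10,10,10,10,10,10,10,10,0],
)

```text
time: 7.05
tool_pos: [417.1, 341.2, 218.5]
tcp_rot: [-3.137, 0.002, 1.712]
contact_force: [0.1, 0.3, -0.6]
grip_width: 0.9
finger_force: 0.0
```

Emit:
jog_arm(
  dp=[
    [0,0,0.01],
    [0,0,0.01],
    [0,0,0.006],
    [0,0,0.004],
  ],
  twist=[0,0,0,0],
)

```text
time: 7.55
tool_pos: [418.2, 342.0, 190.5]
tcp_rot: [-3.141, 0.0, 1.711]
contact_force: [0.4, -0.1, 0.5]
grip_width: 0.7
finger_force: 0.0
```

Emit:
jog_arm(
  dp=[
    [0,0,0.005],
    [0,0,0.005],
  ],
  twist=[0,0],
)

```text
time: 7.8
tool_pos: [418.4, 342.1, 180.8]
tcp_rot: [3.141, -0.0, 1.71]
contact_force: [-1.1, 0.2, -0.3]
grip_width: 0.5
finger_force: 0.0
```

Emit:
jog_arm(
  dp=[
    [0,0,0.005],
    [0,0,0.005],
  ],
  twist=[0,0],
)

```text
time: 8.05
tool_pos: [418.3, 342.1, 170.6]
tcp_rot: [3.142, -0.0, 1.71]
contact_force: [-0.7, -0.8, 0.1]
grip_width: -0.0
finger_force: 0.0
```

```bash
python3 - <<'E'
from th import *
o=bot.get_obs();print(o['time'],o['tool_pos'],o['contact_force'],proj("scene",o['tool_pos']))
im=bot.capture("scene");cv2.imwrite("pics/s5.png",im)
m=blue(im,"scene");c=[cost(m,"scene",t) for t in np.arange(0,.2,.01)]
print(m.sum(),np.argmax(c)*.01,max(c))
E
```

```text
8.05 [418.29579492 342.06910777 170.62122728] [-0.71654715 -0.7910304   0.08877311] [292.86040497 122.68070446]
6059 0.07 0.8116812227074236
```

Emit:
jog_arm(
  dp=[
    [0,0,0.004],
    [0,0,0.003],
    [0,0,0.003],
  ],
  twist=[0,0,0],
)

```text
time: 8.48
tool_pos: [418.3, 342.1, 160.9]
tcp_rot: [3.141, -0.0, 1.71]
contact_force: [-0.8, -0.6, 1.6]
grip_width: 0.7
finger_force: 0.6
```

```bash
python3 - <<'E'
from th import *
o=bot.get_obs();print(o['time'],o['tool_pos'],o['contact_force'])
im=bot.capture("scene")
m=blue(im,"scene");c=[cost(m,"scene",t) for t in np.arange(0,.2,.01)]
print(m.sum(),np.argmax(c)*.01,max(c))
u=proj("scene",o['tool_pos']).astype(int);cv2.drawMarker(im,tuple(int(i) for i in u),(0,255,255),0,5,1)
t=bot.capture("top");w=proj("top",o['tool_pos']).astype(int);cv2.drawMarker(t,tuple(int(i) for i in w),(0,255,255),0,5,1)
cv2.imwrite("pics/m6.png",np.hstack([cv2.resize(im[60:180,230:360],None,fx=3.25,fy=3.25,interpolation=cv2.INTER_CUBIC),cv2.resize(t[230:350,60:180],None,fx=3.25,fy=3.25,interpolation=cv2.INTER_CUBIC)[:,:375]]))
E
```

```text
8.475 [418.29703033 342.09645591 160.88500979] [-0.80058198 -0.60657314  1.58060851]
5962 0.04 0.8101998621640248
```

View pics/m6.png

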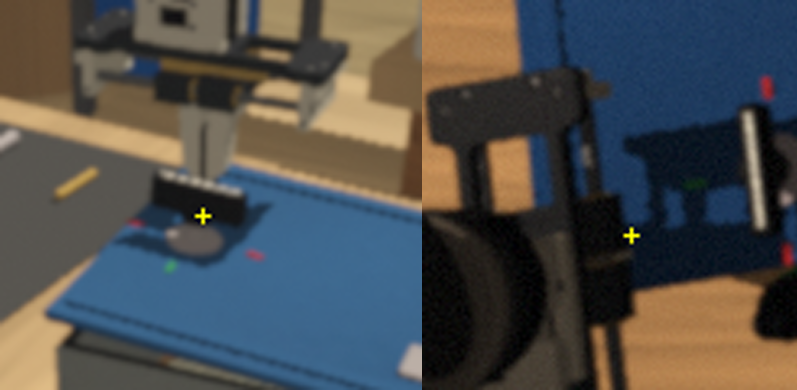

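The yellow cross marks the reported TCP, and it lies below where the finger ends, behind the wing. The lid follows the tool down with an offset of about 20 mm. I'll keep pressing until the force rises.

Emit:
jog_arm(
  dp=[
    [0,0,0.003],
    [0,0,0.003],
    [0,0,0.001],
  ],
  twist=[0,0,0],
)

```text
time: 8.95
tool_pos: [418.2, 342.0, 153.7]
tcp_rot: [-3.141, -0.0, 1.71]
contact_force: [-1.2, 0.4, 1.8]
grip_width: 0.2
finger_force: 0.6
```

```bash
python3 - <<'E'
from th import *
o=bot.get_obs();print(o['time'],o['tool_pos'],o['contact_force'],o['moment'],o['tau'][1:3])
im=bot.capture("scene")
m=blue(im,"scene");c=[cost(m,"scene",t) for t in np.arange(-.05,.2,.01)]
print(m.sum(),np.argmax(c)*.01-.05,max(c))
p=bot.camera_params("wrist")
for dz in (0,10,20,30):
    q=p['R']@(o['tool_pos']+[0,0,dz])+p['t'];r=np.hypot(q[0],q[1]);a=np.arctan2(r,q[2])
    print(dz,np.round(np.array([p['fx']*a*q[0]/r+p['cx'],p['fy']*a*q[1]/r+p['cy']])*480/560))
E
```

```text
8.95 [418.17613905 342.04468186 153.68659785] [-1.17972412  0.44004484  1.76029551] [-0.07052979  0.18597708 -0.00343679] [-44.82883573 -23.30684066]
5906 0.009999999999999995 0.8124650642817216
0 [240. 204.]
10 [240. 209.]
20 [240. 215.]
30 [240. 221.]
```

Emit:
jog_arm(
  dp=[
    [0,0,0.002],
    [0,0,0.001],
    [0,0,0],
  ],
  twist=[0,0,0],
)

```text
time: 9.38
tool_pos: [418.3, 342.0, 150.8]
tcp_rot: [3.142, 0.0, 1.71]
contact_force: [0.3, -0.4, -1.1]
grip_width: 0.4
finger_force: 0.0
```

Emit:
jog_arm(
  dp=[
    [0,0,0.002],
    [0,0,0.001],
    [0,0,0],
  ],
  twist=[0,0,0],
)

```text
time: 9.75
tool_pos: [418.3, 342.0, 147.8]
tcp_rot: [-3.142, 0.0, 1.71]
contact_force: [0.4, 0.4, 0.6]
grip_width: 0.2
finger_force: 0.0
```

```bash
python3 - <<'E'
from th import *
for k in range(2):
    im=bot.capture("scene");m=blue(im,"scene");c=[cost(m,"scene",t) for t in np.arange(-.05,.2,.01)]
    print(m.sum(),np.argmax(c)*.01-.05,max(c))
p=bot.camera_params("wrist");np.savez("wc2.npz",**p);w=bot.capture("wrist");cv2.imwrite("pics/w7.png",w);t=bot.capture("top")
cv2.imwrite("pics/m7.png",np.vstack([np.hstack([w[150:330,180:400][:, :220],im[70:250,230:410]]),])) 
a=cv2.resize(w,(448,336));b=cv2.resize(im[80:208,230:358],(336,336),interpolation=cv2.INTER_CUBIC)
cv2.imwrite("pics/m7.png",np.hstack([a,b]))
E
```

```text
5847 -0.020000000000000004 0.8173962317608726
5846 -0.020000000000000004 0.8169971671388102
```

View pics/m7.png

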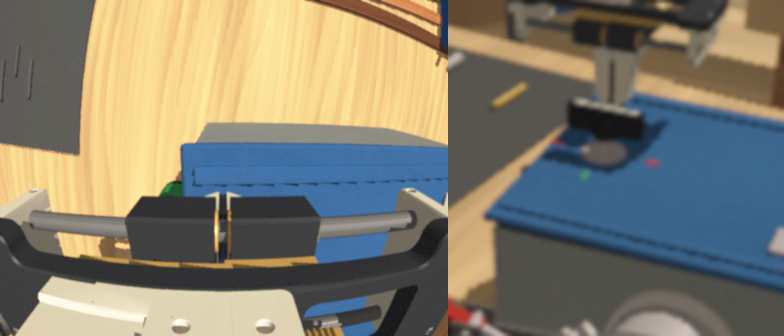

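The gap in the scene view is gone, so the lid is nearly or fully shut. I'll press on gently until the force rises.

Emit:
jog_arm(
  dp=[
    [0,0,0.001],
    [0,0,0.001],
  ],
  twist=[0,0],
)

```text
time: 10.2
tool_pos: [418.3, 342.1, 146.0]
tcp_rot: [3.141, -0.0, 1.71]
contact_force: [-0.5, 0.4, 1.8]
grip_width: 0.9
finger_force: 0.6
```

Emit:
jog_arm(
  dp=[
    [0,0,0.001],
    [0,0,0.001],
  ],
  twist=[0,0],
)

```text
time: 10.45
tool_pos: [418.2, 342.0, 143.8]
tcp_rot: [-3.141, -0.0, 1.71]
contact_force: [-0.4, -0.6, 1.6]
grip_width: 0.1
finger_force: 0.6
```

Emit:
jog_arm(
  dp=[
    [0,0,0.001],
    [0,0,0.001],
  ],
  twist=[0,0],
)

```text
time: 10.7
tool_pos: [418.3, 342.1, 143.3]
tcp_rot: [3.141, -0.0, 1.71]
contact_force: [-5.0, -2.5, 16.4]
grip_width: 0.7
finger_force: 8.0
```

Emit:
jog_arm(
  dp=[
    [0,0,-0.05],
    [0,0,-0.05],
    [-0.048,0.013,-0.03],
    [-0.048,0.013,0],
    [0,0,0],
    [0,0,0],
    [0,0,0],
    [0,0,0],
    [0,0,0],
    [0,0,0],
  ],
  twist=[0,0,0,-10,-10,-10,-10,-10,-10,-10],
  jaw=0.05,
)

```text
time: 11.95
tool_pos: [457.5, 250.5, 271.7]
tcp_rot: [3.142, -0.0, 2.938]
contact_force: [0.1, -0.2, 0.0]
grip_width: 50.3
finger_force: 0.0
```

Emit:
jog_arm(
  dp=[
    [0,0,0],
    [0,0,0],
    [0,0,0],
  ],
  twist=[-10,-9.5,0],
)

```text
time: 12.32
tool_pos: [457.4, 250.6, 271.8]
tcp_rot: [3.142, -0.0, -3.012]
contact_force: [-0.0, 0.3, 0.3]
grip_width: 50.0
finger_force: 0.0
```

```bash
python3 - <<'E'
from th import *
o=bot.get_obs();print(o['time'],o['tool_pos'],o['tcp_rot'])
p=bot.camera_params("wrist");np.savez("wc8.npz",**p);w=bot.capture("wrist");s=bot.capture("scene");t=bot.capture("top")
for n,i in zip("wst",(w,s,t)):cv2.imwrite(f"pics/8{n}.png",i)
m=blue(s,"scene");c=[cost(m,"scene",x) for x in np.arange(-.1,.1,.01)];print(m.sum(),np.argmax(c)*.01-.1,max(c))
for l in("wing","paddle_top","lever","lid","spindle"):
    r=bot.find_in("wrist",l);print(l,[(np.round(d['bbox']).tolist(),round(d['confidence'],2)) for d in r[:1]])
a=cv2.resize(w,(448,336));b=cv2.resize(s[60:270,180:400],(352,336),interpolation=cv2.INTER_CUBIC)
cv2.imwrite("pics/m8.png",np.vstack([np.hstack([a,b]),cv2.resize(t[150:320,70:370],(800,264)[0:1]+(264,),interpolation=cv2.INTER_CUBIC)]))
E
```

```text
12.325 [457.42656023 250.57015334 271.78180977] [ 3.14157746e+00 -2.88365092e-05 -3.01228334e+00]
5849 -0.03 0.82057484348321
wing [([278.0, 210.0, 29.0, 86.0], 0.71)]
paddle_top [([23.0, 183.0, 45.0, 104.0], 0.58)]
lever [([40.0, 207.0, 81.0, 190.0], 0.67)]
lid [([278.0, 236.0, 287.0, 187.0], 0.62)]
spindle [([213.0, 223.0, 423.0, 218.0], 0.55)]
```

View pics/m8.png

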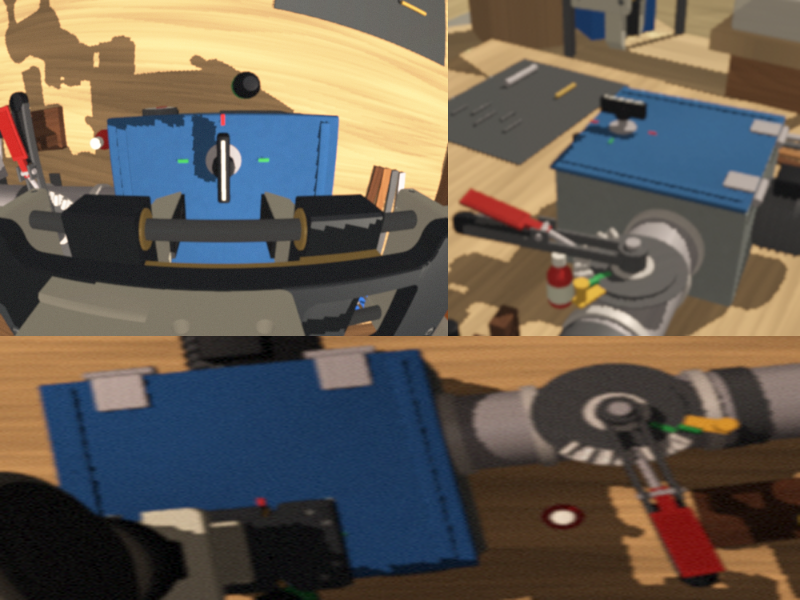

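```bash
cat > fit2.py <<'E'
from h import *
W=dict(np.load("wc8.npz"))
def pw(X,p=W):
    q=p['R']@np.asarray(X,float)+p['t'];r=np.hypot(q[0],q[1]);a=np.arctan2(r,q[2])
    return np.array([p['fx']*a*q[0]/r+p['cx'],p['fy']*a*q[1]/r+p['cy']])
def ray(uv,z,p=W):
    d=(np.array(uv)-[p['cx'],p['cy']]);r=np.hypot(*d);a=r/p['fx'];k=np.array([np.sin(a)*d[0]/r,np.sin(a)*d[1]/r,np.cos(a)])
    k=p['R'].T@k;c=-p['R'].T@p['t'];return c+k*(z-c[2])/k[2]
if __name__=="__main__":
    for z in(174,160,150,144):
        fr,fl,g1,g2,rf=[ray(np.array(q)*1.25,z) for q in((108,118),(338,117),(183,160),(264,160),(223,119))]
        d=fl-fr;st=(g1+g2)/2
        print(z,"w",np.hypot(*d[:2]),"yaw",np.arctan2(-d[0],d[1]),"stud",st[:2],"front-stud",np.hypot(*((fr+fl)/2-st)[:2]),"red-stud",np.hypot(*(rf-st)[:2]),"green",np.hypot(*(g2-g1)[:2]))
    for z in(218,208,198,188):print("wing top",z,ray([278,175],z)[:2],ray([278,250],z)[:2],ray([278,210],z)[:2])
    # bottom of bottle / table check: other
    c=-W['R'].T@W['t'];print("cam",c)
E
python3 fit2.py
```

```text
174 w 270.5684032154479 yaw 0.13416460704619168 stud [456.11462786 251.36627364] front-stud 52.05296083989742 red-stud 46.57202815208111 green 92.90492005626916
160 w 283.7529196130977 yaw 0.13416460704619151 stud [459.5513181  251.85869199] front-stud 54.58944739037382 red-stud 48.84143456297671 green 97.43208001784402
150 w 293.17043132570456 yaw 0.13416460704619163 stud [462.00609684 252.21041937] front-stud 56.40122349785693 red-stud 50.46243914218784 green 100.6657657046832
144 w 298.82093835326884 yaw 0.13416460704619157 stud [463.47896408 252.42145581] front-stud 57.4882891623468 red-stud 51.435041889714476 green 102.60597711678673
wing top 218 [426.14579444 246.23790678] [486.78832005 254.12493525] [453.4447747  249.78914687]
wing top 208 [427.81275849 246.44246134] [490.94774831 254.65365401] [456.23375223 250.1396607 ]
wing top 198 [429.47972253 246.6470159 ] [495.10717657 255.18237278] [459.02272975 250.49017454]
wing top 188 [431.14668657 246.85157046] [499.26660483 255.71109155] [461.81170728 250.84068837]
cam [385.58797662 241.26102286 461.30349531]
```

```bash
python3 - <<'E'
from fit2 import *
im=cv2.imread("pics/8w.png");h=cv2.cvtColor(im,cv2.COLOR_BGR2HSV);m=cv2.inRange(h,(100,100,20),(125,255,255))>0
for r in range(226,330,4):
    row=m[r];c=np.flatnonzero(np.diff(row[150:420].astype(int)))+150;print(r,c.tolist())
o=bot.get_obs();a=o['tcp_rot'][2];y=np.array([np.sin(a),-np.cos(a),0]);x=np.array([np.cos(a),np.sin(a),0])
print(W['fx'])
for dz in(0,10,19,30,40,60):print(dz,[pw(o['tool_pos']+s*25*y+[0,0,dz]+e*9.5*x).round(1).tolist() for s in(1,-1) for e in(1,-1)])
E
```

```text
226 [272, 286, 415]
230 [272, 286, 415]
234 [272, 286, 414]
238 [272, 286, 414]
242 [213, 226, 272, 286, 329, 342, 413]
246 [181, 182, 184, 200, 229, 272, 286, 327, 356, 371, 372, 373, 375, 377]
250 [186, 192, 229, 272, 286, 326, 363, 370]
254 [187, 188, 229, 326, 367, 369]
258 [230, 326]
262 [230, 325]
266 [230, 325]
270 [230, 325]
274 [233, 323]
278 []
282 []
286 []
290 []
294 []
298 []
302 [223, 263, 265, 266, 268, 270, 293, 294, 295, 300, 301, 332]
306 [222, 335]
310 [221, 335]
314 [220, 336]
318 [219, 337]
322 [218, 341]
326 [214, 342]
325.19226210127806
0 [[318.9, 225.0], [317.7, 253.4], [237.8, 225.1], [239.0, 253.4]]
10 [[320.9, 230.4], [319.5, 259.9], [235.8, 230.4], [237.2, 259.9]]
19 [[322.9, 235.7], [321.3, 266.2], [233.8, 235.7], [235.4, 266.2]]
30 [[325.5, 242.8], [323.8, 274.8], [231.2, 242.9], [233.0, 274.8]]
40 [[328.2, 250.1], [326.2, 283.4], [228.4, 250.1], [230.6, 283.4]]
60 [[334.6, 267.4], [331.7, 303.5], [222.1, 267.4], [225.0, 303.5]]
```

Emit:
jog_arm(
  dp=[
    [0.001,0.0007,0.045],
    [0,0,0.045],
    [0,0,0.01],
    [0,0,0.004],
    [0,0,0],
  ],
  twist=[0,0,0,0,0],
)

```text
time: 13.35
tool_pos: [457.2, 251.5, 169.3]
tcp_rot: [3.141, 0.002, -3.011]
contact_force: [0.4, -0.2, 0.3]
grip_width: 49.8
finger_force: 0.0
```

Emit:
jog_arm(
  dp=[
    [0,0,0],
    [0,0,0],
    [0,0,0],
    [0,0,0],
  ],
  twist=[0,0,0,0],
  jaw=0,
)

```text
time: 13.85
tool_pos: [456.5, 251.1, 168.3]
tcp_rot: [-3.142, 0.001, -3.011]
contact_force: [-0.0, -0.6, 1.8]
grip_width: 23.1
finger_force: 30.0
```

Emit:
jog_arm(
  dp=[
    [0,0,0],
    [0,0,0],
    [0,0,-0.008],
    [0,0,0],
  ],
  twist=[0,0,0,0],
  jaw=0.04,
)

```text
time: 14.35
tool_pos: [456.8, 251.4, 176.7]
tcp_rot: [3.141, 0.002, -3.011]
contact_force: [0.1, 0.1, -0.1]
grip_width: 40.4
finger_force: 0.0
```

Emit:
jog_arm(
  dp=[
    [0,0,0],
    [0,0,0],
    [0,0,0],
    [0,0,0],
  ],
  twist=[0,0,0,0],
  jaw=0,
)

```text
time: 14.85
tool_pos: [456.3, 251.0, 175.8]
tcp_rot: [-3.141, -0.0, -3.011]
contact_force: [0.2, -1.7, 0.7]
grip_width: 21.2
finger_force: 30.0
```

Emit:
jog_arm(
  dp=[
    [0,0,0],
    [0,0,0],
    [0,0,-0.005],
    [0,0,0],
  ],
  twist=[0,0,0,0],
  jaw=0.04,
)

```text
time: 15.35
tool_pos: [456.7, 251.3, 181.5]
tcp_rot: [3.141, 0.001, -3.011]
contact_force: [0.6, 0.3, 0.6]
grip_width: 39.8
finger_force: 0.0
```

Emit:
jog_arm(
  dp=[
    [0,0,0],
    [0,0,0],
    [0,0,0],
    [0,0,0],
  ],
  twist=[0,0,0,0],
  jaw=0,
)

```text
time: 15.85
tool_pos: [456.3, 251.0, 180.9]
tcp_rot: [-3.141, -0.0, -3.011]
contact_force: [0.2, -0.6, -0.3]
grip_width: 12.1
finger_force: 30.0
```

Emit:
jog_arm(
  dp=[
    [0,0,0.003],
    [0,0,0.003],
    [0,0,0.003],
    [0,0,0.001],
    [0,0,0],
  ],
  twist=[0,0,0,0,0],
)

```text
time: 16.48
tool_pos: [456.5, 251.1, 171.7]
tcp_rot: [3.142, 0.001, -3.011]
contact_force: [-2.8, -1.5, 8.7]
grip_width: 12.2
finger_force: 30.0
```

Emit:
jog_arm(
  dp=[
    [0,0,0.001],
    [0,0,0.001],
    [0,0,0],
  ],
  twist=[0,0,0],
)

```text
time: 16.85
tool_pos: [456.6, 251.2, 170.6]
tcp_rot: [3.141, 0.002, -3.011]
contact_force: [-3.7, -3.0, 14.2]
grip_width: 12.2
finger_force: 30.0
```

Emit:
jog_arm(
  dp=[
    [0,0,0],
    [0,0,0],
    [0,0,0],
    [0,0,0],
    [0,0,0],
  ],
  twist=[8,8,8,8,8],
)

```text
time: 17.48
tool_pos: [456.7, 251.7, 170.7]
tcp_rot: [3.139, 0.001, 2.57]
contact_force: [-3.5, -0.7, 13.1]
grip_width: 12.5
finger_force: 30.0
```

```bash
python3 -c "
from h import *
o=bot.get_obs();print(o['moment'],o['contact_force'],o['joint_positions'],o['grip_width'])"
```

```text
[-0.10210892  0.66833231 -0.0033118 ] [-3.52120502 -0.74360182 13.10590129] [ 3.56203161e-01  3.55722796e-01  1.57690910e+00  6.28905261e-04
  1.20614276e+00 -6.43025581e-01] 12.522488670390869
```

Emit:
jog_arm(
  dp=[
    [0,0,0],
    [0,0,0],
    [0,0,0],
    [0,0,0],
    [0,0,0],
    [0,0,0],
    [0,0,0],
    [0,0,0],
  ],
  twist=[8,8,8,8,8,7,4,0],
)

```text
time: 18.48
tool_pos: [457.3, 252.0, 170.7]
tcp_rot: [3.138, -0.002, 1.683]
contact_force: [-1.1, 0.3, 11.4]
grip_width: 12.2
finger_force: 30.0
```

```bash
python3 -c "
from h import *
o=bot.get_obs();print(o['moment'],o['contact_force'],o['grip_width'])"
```

```text
[-0.00530223  0.37090604 -0.05778899] [-1.06351043  0.250629   11.37072066] 12.186616771702061
```

Emit:
jog_arm(
  dp=[
    [0,0,-0.002],
    [0,0,-0.002],
    [0,0,-0.001],
    [0,0,0],
  ],
  twist=[0,0,0,0],
)

```text
time: 18.98
tool_pos: [457.1, 251.8, 174.4]
tcp_rot: [3.139, -0.001, 1.684]
contact_force: [0.8, 2.6, 5.2]
grip_width: 12.5
finger_force: 30.0
```

Emit:
jog_arm(
  dp=[
    [0,0,-0.001],
    [0,0,0],
  ],
  twist=[0,0],
)

```text
time: 19.23
tool_pos: [456.9, 251.7, 174.6]
tcp_rot: [3.14, -0.001, 1.684]
contact_force: [4.0, 4.7, -0.1]
grip_width: 12.2
finger_force: 30.0
```

Emit:
jog_arm(
  dp=[
    [0,0,0],
    [0,0,0],
    [0,0,-0.03],
    [0,0,-0.06],
    [0,0,0],
  ],
  twist=[0,0,0,0,0],
  jaw=0.04,
)

```text
time: 19.85
tool_pos: [458.1, 251.6, 269.2]
tcp_rot: [3.134, -0.002, 1.684]
contact_force: [-0.3, -0.2, 0.4]
grip_width: 40.0
finger_force: 0.0
```

```bash
python3 - <<'E'
from h import *
from fit2 import pw,ray
o=bot.get_obs();print(o['time'],o['tool_pos'],o['tcp_rot'])
p=bot.camera_params("wrist");w=bot.capture("wrist");cv2.imwrite("pics/9w.png",w)
for c,l in(("wrist","wing"),("wrist","paddle_top")):
    r=bot.find_in(c,l);print(l,[(np.round(d['bbox']).tolist(),round(d['confidence'],2)) for d in r[:1]])
m=bot.masks_of("wrist","wing")
if m:
    ys,xs=np.nonzero(m[0]['pixels']);X=np.array([ray([a,b],208,p) for a,b in zip(xs,ys)])[:,:2]
    e,V=np.linalg.eigh(np.cov(X.T));print("wing axis",V[:,1],np.sqrt(e*12),X.mean(0),"lid x",np.cos(.134),np.sin(.134))
bot.capture("top");bot.capture("scene")
for c in("top","scene"):
  for l in("wing","paddle_top","lever"):
    r=bot.find_in(c,l);print(c,l,[(np.round(d['bbox']).tolist(),round(d['confidence'],2)) for d in r[:1]])
E
```

```text
19.85 [458.06849293 251.64638832 269.16971249] [ 3.13367653e+00 -1.73820584e-03  1.68408305e+00]
wing [([275.0, 210.0, 28.0, 90.0], 0.8)]
paddle_top []
wing axis [-0.11106332  0.99381333] [16.71726119 66.72368309] [455.87489316 253.00100077] lid x 0.9910354260424993 0.13359934254614408
top wing [([174.0, 283.0, 33.0, 14.0], 0.88)]
top paddle_top [([324.0, 264.0, 36.0, 83.0], 0.97)]
top lever [([360.0, 264.0, 62.0, 48.0], 0.71)]
scene wing [([286.0, 131.0, 20.0, 24.0], 0.63)]
scene paddle_top [([224.0, 194.0, 70.0, 30.0], 0.74)]
scene lever [([245.0, 206.0, 126.0, 55.0], 0.87)]
```

```bash
cat > pad.py <<'E'
from h import *
def rayt(uv,z,c):
    p=bot.camera_params(c);k=p['R'].T@np.array([(uv[0]-p['cx'])/p['fx'],(uv[1]-p['cy'])/p['fy'],1]);o=-p['R'].T@p['t'];return (o+k*(z-o[2])/k[2])[:2]
def paddle(z=196,S=(607,4)):
    im=bot.capture("top");h=cv2.cvtColor(im,cv2.COLOR_BGR2HSV)
    m=((h[...,0]<6)|(h[...,0]>174))&(h[...,1]>150)&(h[...,2]>70)
    n,l,s,c=cv2.connectedComponentsWithStats(m.astype(np.uint8));ks=[k for k in range(1,n) if 290<c[k][0]<520]
    if not ks:return None
    k=max(ks,key=lambda k:s[k,4]);ys,xs=np.nonzero(l==k)
    X=np.array([rayt((a,b),z,"top") for a,b in zip(xs,ys)]);e,V=np.linalg.eigh(np.cov(X.T));d=V[:,1]*np.sign(-V[0,1]);mu=X.mean(0)
    r=np.array(S)-mu
    print("paddle mean",mu,"size",np.sqrt(12*e),"axis ang",np.arctan2(-d[1],-d[0]),"from spindle ang",np.arctan2(r[1],r[0]),"dist",np.hypot(*r))
if __name__=="__main__":
    print("spindle",[rayt((75+592/2.6,135+160/2.6),z,"top") for z in(180,185,190)],[rayt((170+377/3,90+365/3),z,"scene") for z in(180,185,190)])
    paddle()
    for f in(.2,.24):print(f,607-160*np.cos(f),4-160*np.sin(f))
E
python3 pad.py
```

```text
spindle [array([607.0926648 ,   3.05694504]), array([606.39087749,   3.39748829]), array([605.68909017,   3.73803155])] [array([606.20233025,  11.01509962]), array([609.10801555,   5.30902768]), array([ 6.12013701e+02, -3.97044260e-01])]
paddle mean [451.94967373 -33.51570578] size [29.35470587 86.47840221] axis ang 0.2550344598601139 from spindle ang 0.23739575517387962 dist 159.52439267450586
0.2 450.18934754540135 -27.787092927209795
0.24 451.58592402367526 -34.032420228341536
```

Emit:
jog_arm(
  dp=[
    [-0.0472,-0.0065,0],
    [-0.0472,-0.0065,0],
    [-0.0472,-0.0065,0],
    [-0.0472,-0.0065,0],
    [-0.0472,-0.0065,0],
    [-0.0472,-0.0065,0],
    [0,0,0.04],
    [0,0,0.03],
    [0,0,0],
  ],
  twist=[0,0,0,0,0,0,0,0,0],
  jaw=0,
)

```text
time: 21.62
tool_pos: [448.2, -34.5, 193.4]
tcp_rot: [-3.137, -0.002, 1.684]
contact_force: [0.8, -0.5, 1.2]
grip_width: 0.8
finger_force: 0.0
```

```bash
python3 -c "
from h import *
to([450.5,-34.5,175])
p=bot.camera_params('scene');print(proj('scene',bot.get_obs()['tool_pos']+[0,0,30]))"
```

```text
t 21.62 tool d mm [-0.3  2.2 18.4] twist None F [ 0.8 -0.5  1.2] q6 -0.36
[206.37499415 177.68185012]
```

Emit:
jog_arm(
  dp=[
    [0,0.002,0.01],
    [0,0,0.008],
    [0,0,0.004],
    [0,0,0.004],
  ],
  twist=[0,0,0,0],
)

```text
time: 22.12
tool_pos: [451.8, -34.4, 168.9]
tcp_rot: [3.141, 0.0, 1.684]
contact_force: [-1.5, 0.2, 2.7]
grip_width: 0.5
finger_force: 1.5
```

Emit:
jog_arm(
  dp=[
    [0,0,0.003],
    [0,0,0.003],
    [0,0,0],
  ],
  twist=[0,0,0],
)

```text
time: 22.5
tool_pos: [451.8, -34.6, 163.5]
tcp_rot: [3.141, 0.001, 1.684]
contact_force: [-3.0, -0.5, 6.5]
grip_width: 0.3
finger_force: 3.1
```

Emit:
jog_arm(
  dp=[
    [0,-0.001,0.003],
    [0,-0.001,0.003],
    [0,-0.001,0.002],
    [0,-0.001,0.001],
    [0,0,0],
  ],
  twist=[0,0,0,0,0],
)

```text
time: 23.12
tool_pos: [450.4, -35.1, 155.7]
tcp_rot: [3.135, 0.002, 1.684]
contact_force: [3.7, 1.6, 7.7]
grip_width: 0.7
finger_force: 4.0
```

Emit:
jog_arm(
  dp=[
    [0,-0.001,0.001],
    [0,0,0.001],
    [0,0,0.001],
    [0,0,0],
  ],
  twist=[0,0,0,0],
)

```text
time: 23.62
tool_pos: [449.9, -35.3, 152.9]
tcp_rot: [3.133, 0.002, 1.684]
contact_force: [5.1, 1.5, 9.0]
grip_width: 0.9
finger_force: 4.3
```

Emit:
jog_arm(
  dp=[
    [0,0,0.001],
    [0,0,0.001],
    [0,0,0],
  ],
  twist=[0,0,0],
)

```text
time: 24.0
tool_pos: [450.0, -35.5, 151.6]
tcp_rot: [3.133, 0.002, 1.684]
contact_force: [2.2, 1.5, 13.6]
grip_width: 0.4
finger_force: 7.0
```

```bash
cat > arc.py <<'E'
from h import *
import sys
def arc(S,r,dphi,n,step):
    o=bot.get_obs();a=o['tcp_rot'][2];p=o['tool_pos'][:2];R=np.array([[np.cos(a),np.sin(a)],[np.sin(a),-np.cos(a)]])
    d=np.array(S)-p;f0=np.arctan2(d[1],d[0]);print("phi",f0,"r",np.hypot(*d),"F",o['contact_force'])
    f=f0+dphi
    q=[p]+[np.array(S)-r*np.array([np.cos(f+step*i),np.sin(f+step*i)]) for i in range(1,n+1)]
    print([np.round(R@(q[i+1]-q[i])/1000,4).tolist() for i in range(n)],f+step*n)
if __name__=="__main__":arc((607,4),163,0,int(sys.argv[1]),float(sys.argv[2]))
E
python3 arc.py 8 .04
```

```text
phi 0.2464424358132032 r 161.91899827524065 F [ 2.22056571  1.50592193 13.64306836]
[[-0.0066, -0.0001], [-0.0064, 0.0013], [-0.0063, 0.0015], [-0.0063, 0.0018], [-0.0062, 0.002], [-0.0061, 0.0023], [-0.006, 0.0025], [-0.0059, 0.0027]] 0.5664424358132032
```

Emit:
jog_arm(
  dp=[
    [-0.0066,0,0],
    [-0.0064,0.0013,0],
    [-0.0063,0.0015,0],
    [-0.0063,0.0018,0],
    [-0.0062,0.002,0],
    [-0.0061,0.0023,0],
    [-0.006,0.0025,0],
    [-0.0059,0.0027,0],
  ],
  twist=[0,0,0,0,0,0,0,0],
)

```text
time: 25.0
tool_pos: [468.8, -83.6, 151.5]
tcp_rot: [3.135, 0.003, 1.684]
contact_force: [0.2, 0.6, 15.1]
grip_width: 0.9
finger_force: 7.5
```

```bash
python3 arc.py 8 .04; python3 -c "
from pad import *
paddle(184)"
```

```text
phi 0.5649249020576759 r 163.591953665454 F [ 0.19239692  0.55868072 15.13958358]
[[-0.0055, 0.0035], [-0.0057, 0.0032], [-0.0056, 0.0034], [-0.0054, 0.0036], [-0.0053, 0.0038], [-0.0051, 0.0041], [-0.0049, 0.0043], [-0.0048, 0.0045]] 0.8849249020576759
paddle mean [502.74491784 -54.61967612] size [10.32384741 29.43757611] axis ang 0.00950677612472321 from spindle ang 0.5122159717423267 dist 119.60513611449132
```

Emit:
jog_arm(
  dp=[
    [-0.0056,0.0033,0],
    [-0.0057,0.0032,0],
    [-0.0056,0.0034,0],
    [-0.0054,0.0036,0],
    [-0.0053,0.0038,0],
    [-0.0051,0.0041,0],
  ],
  twist=[0,0,0,0,0,0],
)

```text
time: 25.8
tool_pos: [493.4, -113.8, 151.6]
tcp_rot: [3.136, 0.003, 1.684]
contact_force: [0.4, 0.3, 15.2]
grip_width: 0.3
finger_force: 7.4
```

```bash
python3 arc.py 8 .04
```

```text
phi 0.8035306460642071 r 163.63091010829868 F [ 0.41381025  0.32047175 15.22833336]
[[-0.0045, 0.0047], [-0.0048, 0.0044], [-0.0046, 0.0046], [-0.0044, 0.0048], [-0.0042, 0.005], [-0.004, 0.0051], [-0.0038, 0.0053], [-0.0036, 0.0055]] 1.1235306460642072
```

Emit:
jog_arm(
  dp=[
    [-0.0047,0.0045,0],
    [-0.0048,0.0044,0],
    [-0.0046,0.0046,0],
  ],
  twist=[0,0,0],
)

```text
time: 26.18
tool_pos: [508.3, -126.4, 151.6]
tcp_rot: [3.136, 0.003, 1.684]
contact_force: [0.1, 1.1, 14.3]
grip_width: 0.5
finger_force: 7.2
```

Emit:
jog_arm(
  dp=[
    [-0.0044,0.0048,0],
    [-0.0021,0.0025,0],
  ],
  twist=[0,0],
)

```text
time: 26.42
tool_pos: [516.3, -132.1, 151.5]
tcp_rot: [3.136, 0.003, 1.684]
contact_force: [-2.2, -0.1, 14.2]
grip_width: 0.6
finger_force: 7.2
```

Emit:
jog_arm(
  dp=[
    [-0.0021,0.0025,0],
    [-0.002,0.0026,0],
  ],
  twist=[0,0],
)

```text
time: 26.68
tool_pos: [521.6, -135.5, 151.6]
tcp_rot: [3.136, 0.003, 1.684]
contact_force: [-0.9, -0.2, 14.0]
grip_width: 0.3
finger_force: 7.0
```

```bash
python3 arc.py 8 .02
```

```text
phi 1.0217445921602284 r 163.56300635445194 F [-0.90497253 -0.17557218 13.98491088]
[[-0.0015, 0.0029], [-0.0019, 0.0026], [-0.0019, 0.0027], [-0.0018, 0.0027], [-0.0018, 0.0027], [-0.0017, 0.0028], [-0.0017, 0.0028], [-0.0016, 0.0028]] 1.1817445921602283
```

Emit:
jog_arm(
  dp=[
    [-0.0018,0.0027,0],
    [-0.0019,0.0026,0],
    [-0.0019,0.0027,0],
  ],
  twist=[0,0,0],
)

```text
time: 27.05
tool_pos: [529.1, -139.7, 151.4]
tcp_rot: [3.139, 0.002, 1.684]
contact_force: [-8.2, 2.9, 18.4]
grip_width: 0.4
finger_force: 9.2
```

Emit:
jog_arm(
  dp=[
    [-0.0018,0.0027,0],
    [-0.0018,0.0027,0],
  ],
  twist=[0,0],
)

```text
time: 27.3
tool_pos: [531.6, -140.9, 151.2]
tcp_rot: [-3.138, -0.002, 1.685]
contact_force: [-15.5, 7.9, 23.9]
grip_width: 0.1
finger_force: 11.8
```

Emit:
jog_arm(
  dp=[
    [-0.0017,0.0028,0],
    [-0.0017,0.0028,0],
  ],
  twist=[0,0],
)

```text
time: 27.55
tool_pos: [537.8, -143.5, 151.3]
tcp_rot: [-3.138, -0.002, 1.685]
contact_force: [-13.2, 6.6, 22.4]
grip_width: 0.4
finger_force: 10.9
```

```bash
python3 arc.py 8 .02
```

```text
phi 1.1321228100282614 r 162.8822775986851 F [-13.1565312    6.56440772  22.41994759]
[[-0.0018, 0.0027], [-0.0016, 0.0028], [-0.0016, 0.0029], [-0.0015, 0.0029], [-0.0015, 0.0029], [-0.0014, 0.0029], [-0.0013, 0.003], [-0.0013, 0.003]] 1.2921228100282613
```

The tangential force jumped at phi≈1.07, so the lever has met its stop and the finger slipped a few mm on the paddle. I'll back off to relieve the force.

Emit:
jog_arm(
  dp=[
    [0.0008,-0.0014,0],
    [0,0,0],
  ],
  twist=[0,0],
)

```text
time: 27.8
tool_pos: [537.6, -143.3, 151.4]
tcp_rot: [-3.141, -0.001, 1.684]
contact_force: [-9.8, 5.9, 20.0]
grip_width: 0.3
finger_force: 9.6
```

Emit:
jog_arm(
  dp=[
    [0.0008,-0.0014,0],
    [0,0,0],
  ],
  twist=[0,0],
)

```text
time: 28.05
tool_pos: [537.2, -143.2, 151.5]
tcp_rot: [3.139, 0.0, 1.684]
contact_force: [-5.9, 3.7, 17.0]
grip_width: 0.5
finger_force: 8.5
```

Emit:
jog_arm(
  dp=[
    [0.0008,-0.0014,0],
    [0.0006,-0.001,0],
    [0,0,0],
  ],
  twist=[0,0,0],
)

```text
time: 28.42
tool_pos: [536.5, -142.8, 151.6]
tcp_rot: [3.136, 0.002, 1.684]
contact_force: [-1.1, 1.7, 13.3]
grip_width: 0.5
finger_force: 6.7
```

Emit:
jog_arm(
  dp=[
    [0.0006,-0.001,0],
    [0,0,0],
  ],
  twist=[0,0],
)

```text
time: 28.68
tool_pos: [535.7, -142.4, 151.6]
tcp_rot: [3.135, 0.002, 1.684]
contact_force: [0.4, 1.3, 12.8]
grip_width: 0.4
finger_force: 6.4
```

Emit:
jog_arm(
  dp=[
    [0.001,-0.0017,0],
    [0,0,0],
    [0,0,-0.001],
    [0,0,-0.001],
    [0,0,-0.001],
    [0,0,-0.001],
  ],
  twist=[0,0,0,0,0,0],
)

```text
time: 29.42
tool_pos: [533.4, -141.2, 154.7]
tcp_rot: [3.137, 0.001, 1.684]
contact_force: [1.7, 1.8, 8.4]
grip_width: 0.3
finger_force: 3.9
```

Emit:
jog_arm(
  dp=[
    [0,0,-0.001],
    [0,0,-0.001],
    [0,0,-0.001],
    [0,0,-0.001],
    [0,0,0],
  ],
  twist=[0,0,0,0,0],
)

```text
time: 30.05
tool_pos: [533.2, -140.9, 158.4]
tcp_rot: [3.137, 0.001, 1.684]
contact_force: [1.6, 2.8, 6.6]
grip_width: 0.7
finger_force: 3.4
```

Emit:
jog_arm(
  dp=[
    [0,0,-0.001],
    [0,0,-0.001],
    [0,0,-0.001],
    [0,0,-0.001],
    [0,0,-0.001],
    [0,0,-0.001],
  ],
  twist=[0,0,0,0,0,0],
)

```text
time: 30.8
tool_pos: [532.7, -140.7, 163.7]
tcp_rot: [3.139, -0.0, 1.684]
contact_force: [2.2, 3.6, 5.0]
grip_width: 0.6
finger_force: 2.7
```

Emit:
jog_arm(
  dp=[
    [0,0,-0.001],
    [0,0,-0.001],
    [0,0,-0.001],
    [0,0,-0.001],
    [0,0,0],
  ],
  twist=[0,0,0,0,0],
)

```text
time: 31.42
tool_pos: [531.6, -141.3, 166.9]
tcp_rot: [-3.142, -0.0, 1.684]
contact_force: [1.8, 3.1, 3.9]
grip_width: 0.3
finger_force: 2.4
```

Emit:
jog_arm(
  dp=[
    [0,0,-0.001],
    [0,0,-0.001],
    [0,0,0],
  ],
  twist=[0,0,0],
)

```text
time: 31.8
tool_pos: [531.6, -141.3, 168.9]
tcp_rot: [-3.141, -0.0, 1.684]
contact_force: [1.1, 4.0, 4.2]
grip_width: 0.3
finger_force: 2.1
```

Emit:
jog_arm(
  dp=[
    [0,0,-0.001],
    [0,0,-0.001],
    [0,0,0],
  ],
  twist=[0,0,0],
)

```text
time: 32.17
tool_pos: [531.7, -141.4, 171.0]
tcp_rot: [3.142, 0.0, 1.684]
contact_force: [2.0, 1.8, 3.1]
grip_width: 0.6
finger_force: 1.7
```

Emit:
jog_arm(
  dp=[
    [0,0,-0.001],
    [0,0,-0.001],
    [0,0,0],
  ],
  twist=[0,0,0],
)

```text
time: 32.55
tool_pos: [531.8, -141.3, 173.0]
tcp_rot: [3.141, 0.0, 1.684]
contact_force: [1.6, 1.9, 2.7]
grip_width: 0.2
finger_force: 1.5
```

Emit:
jog_arm(
  dp=[
    [0,0,-0.001],
    [0,0,-0.001],
    [0,0,0],
  ],
  twist=[0,0,0],
)

```text
time: 32.92
tool_pos: [531.7, -141.2, 175.0]
tcp_rot: [3.141, -0.0, 1.684]
contact_force: [1.1, 0.7, 3.0]
grip_width: 0.1
finger_force: 1.5
```

Emit:
jog_arm(
  dp=[
    [0,0,-0.001],
    [0,0,-0.001],
    [0,0,0],
  ],
  twist=[0,0,0],
)

```text
time: 33.3
tool_pos: [531.7, -141.2, 176.9]
tcp_rot: [3.142, -0.0, 1.684]
contact_force: [0.9, 1.2, 2.1]
grip_width: 0.4
finger_force: 1.3
```

Emit:
jog_arm(
  dp=[
    [0,0,-0.001],
    [0,0,-0.001],
    [0,0,0],
  ],
  twist=[0,0,0],
)

```text
time: 33.67
tool_pos: [531.3, -141.5, 178.7]
tcp_rot: [-3.141, 0.0, 1.684]
contact_force: [0.0, 0.2, 0.2]
grip_width: 0.2
finger_force: 0.1
```

Emit:
jog_arm(
  dp=[
    [0,0,-0.005],
    [0,0,-0.03],
    [0,0,-0.05],
    [0,-0.05,0],
    [0,-0.05,0],
    [0.03,-0.04,0],
    [0,0,0],
  ],
  twist=[0,0,0,0,0,0,0],
)

```text
time: 34.55
tool_pos: [386.9, -126.2, 264.6]
tcp_rot: [3.141, 0.0, 1.684]
contact_force: [0.9, 0.1, 0.3]
grip_width: 0.2
finger_force: 0.0
```

```bash
python3 - <<'E'
from pad import *
o=bot.get_obs();print(o['time'],o['tool_pos'],o['contact_force'])
paddle(198)
for c,z in(("top",0),("scene",0)):
  bot.capture(c)
  for l in("wing","paddle_top","oil_bottle","threadlocker","bench_block"):
    r=bot.find_in(c,l);print(c,l,[(np.round(d['bbox']).tolist(),round(d['confidence'],2)) for d in r[:1]])
# paddle tip height: predict outer end in scene for paddle press q
for q in(0,.08,.36):
  for lv in(1.04,1.06):
    s=.36-q;out=105+90*np.cos(s)+0;z=180+90*np.sin(s)
    print(q,lv,proj("scene",[607-out*np.cos(lv),4-out*np.sin(lv),z]).round(1),proj("top",[607-out*np.cos(lv),4-out*np.sin(lv),z]).round(1))
for n in("pics/s_end.png",):cv2.imwrite(n,bot.capture("scene"))
im=cv2.imread("pics/s_end.png");h=cv2.cvtColor(im,cv2.COLOR_BGR2HSV)
m=((h[...,0]<6)|(h[...,0]>174))&(h[...,1]>150)&(h[...,2]>60)
n,l,s,c=cv2.connectedComponentsWithStats(m.astype(np.uint8));print([s[k].tolist() for k in range(1,n) if s[k,4]>80])
E
```

```text
34.55 [ 386.87158488 -126.18748246  264.5865167 ] [0.89903442 0.07653161 0.27370381]
paddle mean [ 525.41043224 -130.04105316] size [29.99984279 89.19870731] axis ang 1.072360284258478 from spindle ang 1.024010961640457 dist 156.91992066167495
top wing []
top paddle_top [([364.0, 235.0, 80.0, 43.0], 0.64)]
top oil_bottle [([178.0, 322.0, 32.0, 24.0], 0.91)]
top threadlocker [([281.0, 266.0, 18.0, 19.0], 0.6)]
top bench_block [([359.0, 266.0, 58.0, 47.0], 0.72)]
scene wing [([211.0, 232.0, 55.0, 13.0], 0.63)]
scene paddle_top [([218.0, 232.0, 74.0, 12.0], 0.77)]
scene oil_bottle [([291.0, 131.0, 14.0, 17.0], 0.62)]
scene threadlocker [([250.0, 233.0, 10.0, 42.0], 0.69)]
scene bench_block [([203.0, 289.0, 64.0, 71.0], 0.9)]
0 1.04 [187.8 234.4] [396.9 245.1]
0 1.06 [188.6 235.9] [397.8 243.2]
0.08 1.04 [186.9 238.3] [396.9 245.8]
0.08 1.06 [187.8 239.8] [397.8 243.9]
0.36 1.04 [186.9 250.9] [394.6 247. ]
0.36 1.06 [187.7 252.4] [395.6 245.1]
[[182, 226, 58, 14, 602]]
```

```bash
python3 -c "
from h import *
print(bot.close_job())"
```

```text
the job is handed in; nothing more can be done
None
```

I handed in the job at 34.6 s: the lid is shut, the stud is turned and locked, and the lever sits by the yellow stop with the paddle eased right up; I inferred the deep notch from release height and lever angle, and the bottles and block did not visibly move.

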